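Open the gas cabinet's padlock and hold it up ready

TASK

Lift the dust cap off the padlock and set it, mouth down, fully home in the large round recess of the steel block. Then, with the lock standing in its stand, turn its dial, feeling the clicks, to the notch where the brass tab points at the fin on the lock's body, let the dial go there, and pull the shackle up to its open stop. Finish holding the open lock up by its shackle, hanging upright and still with its underside at least 120 mm above the bench; leave everything else where it stands.

Things in the scene. Friction and masses are not known exactly. Their poses are not given: they have to be found in the camera images.
- stand: fixed aluminium block, 90 x 90 mm and 32 mm tall, with a square pocket 64 x 64 mm and 22 mm deep in its top. The lock stands in the pocket, turned as the stand is turned. Origin: centre of its underside, on the work surface.
- lock: combination padlock, about 0.55 kg, upright in the stand, held there by its weight alone. Dark steel body 62 x 62 mm, 45 mm tall, lower 22 mm in the pocket; its top is a flat ledge around the dial; the shackle rises through the dial. Origin: centre of the body's underside (10 mm above the bench in the stand); z up, x and y square to the sides, index fin on the -x side.
- lock_index (a point): outer tip of the index fin: a small fixed fin, 5 mm wide, that sticks out 8 mm from the -x side of the lock's body, its top flush with the body's top
- dial (a joint): turn of the dial about the lock's z, rad, positive counter-clockwise from above; -2.6 to 0.45. 0: brass tab points at the index fin, the opening setting. Starts at -2.2 to -0.6: turn it counter-clockwise. Notches every 0.628 rad (36 deg), one at 0; a click takes about 0.1 N m; let go, it settles in the nearest notch.
- dial_tab (a point): top of the brass tab (8 x 4 mm, 3 mm high) on the dial's upper face, 19.5 mm from the axis. The dial is a fluted aluminium collar, 48 mm across, 0.5 to 22 mm above the lock's ledge (55.5 to 77 mm above the bench in the stand). Grip it from above across its 48 mm at any yaw, the shackle between the fingers, fingertips 3 mm or more above the ledge.
- shackle (a joint): how far the shackle is pulled up out of the lock, m: 0 closed, 0.018 fully open (end stop). It slides with about 1 to 2 N when the dial is within about 0.12 rad of 0, else it is blocked after 2 mm of play (pulling then lifts the whole lock).
- bow_top (a point): middle of the shackle's top bar, on its centre line, 55 mm above the lock's ledge when closed (110 mm above the bench in the stand). The shackle is a U of 9 mm round steel bar, 36 mm wide, in the lock's y-z plane; its top runs along the lock's y, straight for 10 mm; pinch it along the lock's x. Clear height under the bar 28 mm.
- cap: loose black plastic dust cap over dial and shackle, standing on the lock's ledge: upside-down cup, 60 mm outside, 54 mm inside, 68 mm tall, with a round grip knob on its flat top, 24 mm across and 28 mm tall (68 to 96 mm above the mouth). 90 g. Origin: centre of its mouth; z up. Lift it 65 mm to clear the shackle.
- cap_knob (a point): point on the axis of the cap's knob, 90 mm above the cap's mouth, 6 mm below the knob's top: a good TCP height for gripping it, as the fingertips then stay 3 mm above the cap's flat top
- block: fixed steel block, 150 x 100 mm and 35 mm tall, with four round recesses in its top, each 13 mm deep: one large (66 mm), and three too small for the cap (47, 23 and 15 mm). Origin: centre of its underside; the large recess is 32 mm from it towards its -x.
- recess (a point): centre of the large recess's mouth, level with the block's top (35 mm above the work surface); its floor is 13 mm lower and its width 66 mm
- jar: bystander, to be left alone: amber glass jar with metal lid, 56 mm across, 85 mm tall
- pliers: bystander, to be left alone: pair of pliers with blue grips, lying flat, about 130 mm long
- scriber: bystander, to be left alone: screwdriver-shaped hand tool, lying flat
- paddle: bystander, to be left alone: shaping paddle: dark flat plate 70 x 45 mm with a wooden handle, lying flat, 160 mm long overall
- cone: bystander, to be left alone: small brass cone, 36 mm across the foot, 35 mm tall
- anvil: bystander, to be left alone: tiny steel bench anvil, 46 x 26 mm, 34 mm tall
- mug: bystander, to be left alone: white ceramic mug, 70 mm across, 85 mm tall
Mind the look-alikes: they are no part of the job. What is shaped like the stand but purple is not meant.

How it is judged:
By the outcome, as a careful person would: the job done as asked, in the order asked, and still so for the second after the job is handed in, while the arm keeps its last pose, push and grip.
It also fails if it takes over 72 s, if anything falls off the work surface, if the arm or the gripper's body presses on something with over 40 N, if the wrist force passes 120 N, or if a joint passes its speed limit or range.

ROBOT

A 6-joint arm with a two-finger parallel gripper is mounted at the origin on the work surface. World frame = base frame: x ahead of the robot, y to its left, z up, the work surface at z = 0. Lengths are in m, angles in rad, forces in N, time in s.
With the tool pointing down it reaches from about 0.225 to 0.875 m from the base axis. Payload 3.4 kg.
Tool frame: the origin (TCP) lies between the finger pads, 19 mm behind the fingertips; this is the grasp point; z points along the fingers, y is the line along which they close (so a half turn about z gives the same grasp; the last joint's range is limited). The gripper opens to 85 mm and grips with 20 to 120 N. Pads are 22 mm wide; open, the fingers measure 114 mm over their backs; the gripper's body (76 mm by 85 mm) begins 54 mm behind the grasp point. The pads swing forward as they close: fully open they stand 13 mm farther back than shut.
Start: joints at [-1.285, 0.276, 1.505, -0, 1.361, -0.121], TCP at [0.228, -0.528, 0.25] pointing down, gripper open.
Joint ranges: [-2.89, 2.89], [-0.75, 2.08], [0.22, 2.7], [-1.18, 4.32], [0.11, 2.71], [-2.7, 2.7]. Speed limits (rad/s): [2.57, 2.57, 3.14, 3.14, 3.14, 3.14].

INTERFACE

Orientations are given as a unit quaternion [w, x, y, z].
In Python, from rig import readout, vision, manip gives the robot as it stands.
- The arm moves only by the shell command python3 -m handwheel 'ROWS' [FORCE]. ROWS is JSON, a list of rows, each a list of 3 entries, a list of its own where there are three numbers: the shift along the tool's x, y, z in mm, then the turn, a rotation vector about the tool's x, y, z in units of 6 degrees (1.0 is 6 degrees), then the closure, from -1 (fully open) to 1 (shut), so that 0 is half open. A call has 1 to 20 rows; each row shifts and turns the commanded pose from where the row before left it, along the tool's axes as they then stand; what a row does not reach is not made up. A row lasts 1/8 s, in which the tool goes at most 62.5 mm and 10.7 degrees, less where a joint would pass 70% of its speed; a pose out of reach is approached as far as the arm can. A call is refused whole if a number of a shift passes 62.5 or a number of a turn 1, either way. A call with a gripper value outside its range is refused whole. The fingers move at their own pace and stop on an object; FORCE is the grip in N (left out, the last holds). Time passes only in rows, so rows that do not move let the fingers close. It gives the time, the measured TCP pose, the force, the opening and the grip force at its end, in the units of the state.
- readout.get_state(): the state, without advancing time (a new reading comes with each control period).
- vision.get_image(name): name is "scene" or "top" or "wrist"; returns the picture (384x512x3 uint8, blue, green, red); there is no depth.
- vision.camera_params(name): a dict with "intrinsics" (3x3 intrinsics, pixels), "dist" ([k1, k2, p1, p2, k3] as OpenCV has them; the pictures are not rectified), "rvec" (rotation vector, rad) and "tvec" (3), from world to camera coordinates, as OpenCV has them; the wrist camera has in their place "hand_eye" (4x4, takes a point from camera to tool coordinates, whose origin is the TCP and whose axes are the flange's). Camera axes: x right, y down, z forward; pixel columns grow to the right and rows downward; lengths in m; the calibration is good to about 2 mm. A picture is of the moment at which its call begins: read the wrist's pose just before it. camera_params takes no time and is no camera call.
- manip.sign_off(): hands the job in; it is judged then, once.
The state is a dict: "clock": time; "qpos": joint angles; "qd": joint speeds; "effort": joint torques, N m; "position": TCP position; "ee_rot": TCP orientation; "contact_force": force on the tool from outside, world axes, zero at the start; "moment": the same for the moment, N m; "width": finger opening in m; "gripper_force": force on a finger pad.
Only numpy, scipy, OpenCV 4.12 (cv2) and the standard library are available. Lean on these libraries where they do the work, as an engineer would, in place of code of your own. Each camera call takes 0.05 s, during which the arm holds its last target. There are 200 camera calls.

## Working session

There is one attempt and no reset: what is moved stays moved. The work goes in short steps, Python scripts to look and compute and a shell command to move; the robot and the scene stay as the last step left them, time stands still between calls to the robot, and variables do not carry over. Pictures are saved under pics/ and viewed, at most 13 in all, crops included, and the job is handed in when it is done.

```bash
mkdir -p pics; ls; cat > h.py <<'E'
import numpy as np, cv2, json
from rig import readout, vision, manip
from scipy.spatial.transform import Rotation as R
def cam(name):
    p=vision.camera_params(name); K=np.array(p["intrinsics"]);d=np.array(p["dist"])
    if name=="wrist":
        s=readout.get_state(); T=np.eye(4); q=s["ee_rot"]
        T[:3,:3]=R.from_quat([q[1],q[2],q[3],q[0]]).as_matrix();T[:3,3]=s["position"]
        W=T@np.array(p["hand_eye"])
    else:
        M=np.eye(4);M[:3,:3]=cv2.Rodrigues(np.array(p["rvec"],float))[0];M[:3,3]=np.ravel(p["tvec"]);W=np.linalg.inv(M)
    return K,d,W
def ray(c,uv):
    K,d,W=c
    n=cv2.undistortPoints(np.array([[uv]],float),K,d)[0,0]
    return W[:3,3],W[:3,:3]@np.array([n[0],n[1],1])
def onz(c,uv,z):
    o,r=ray(c,uv); return o+r*(z-o[2])/r[2]
def proj(c,P):
    K,d,W=c;M=np.linalg.inv(W)
    return cv2.projectPoints(np.array(P,float).reshape(-1,3),cv2.Rodrigues(M[:3,:3])[0],M[:3,3],K,d)[0].reshape(-1,2)
E
python3 - <<'E'
from h import *
s=readout.get_state();print({k:np.round(v,3).tolist() for k,v in s.items()})
for n in("top","scene"):
    cv2.imwrite(f"pics/{n}0.png",vision.get_image(n)); print(n,cam(n)[2].round(3).tolist())
print(np.array(vision.camera_params("wrist")["hand_eye"]).round(3).tolist())
E
```

```text
pics
{'clock': 0.0, 'qpos': [-1.285, 0.277, 1.506, 0.0, 1.361, -0.121], 'qd': [-0.001, 0.0, -0.0, -0.002, 0.001, -0.0], 'effort': [0.001, -41.677, -24.58, -0.0, 0.011, -0.0], 'position': [0.227, -0.528, 0.249], 'ee_rot': [-0.001, 0.979, 0.202, -0.0], 'contact_force': [0.374, 0.462, 0.091], 'moment': [-0.025, 0.038, 0.025], 'gripper_force': 0.0, 'width': 0.085}
top [[-0.052, -0.979, 0.199, 0.315], [-0.999, 0.051, -0.011, 0.0], [0.001, -0.199, -0.98, 1.262], [0.0, 0.0, 0.0, 1.0]]
scene [[0.796, 0.52, -0.31, 0.875], [0.605, -0.685, 0.405, -0.459], [-0.002, -0.51, -0.86, 1.096], [0.0, 0.0, 0.0, 1.0]]
[[0.001, -0.952, -0.305, 0.078], [1.0, 0.0, 0.001, 0.001], [-0.001, -0.305, 0.952, -0.124], [0.0, 0.0, 0.0, 1.0]]
```

View pics/top0.png

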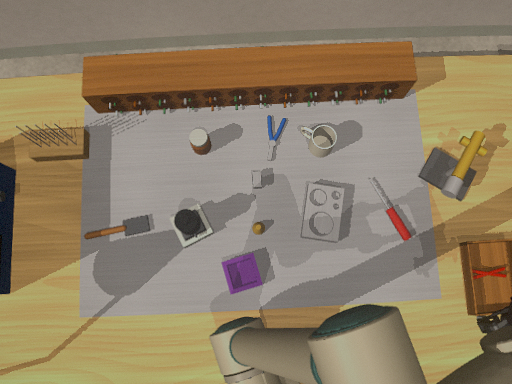

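View pics/scene0.png

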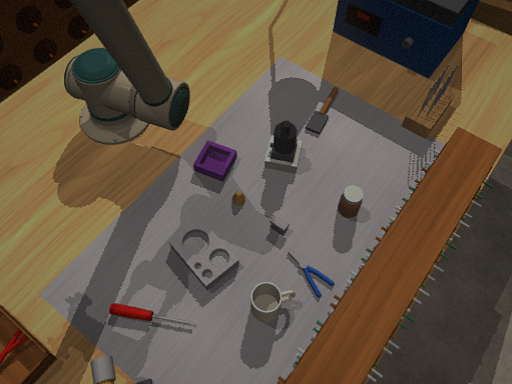

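Top view: the light stand with the black cap is at (190,223) and its purple look-alike at (242,273). The block is at (323,211), its large recess at (321,222), and the 47 mm look-alike hole at (314,197). The paddle's dark plate is at (137,225). The scene view agrees: stand (284,150), block (204,256), purple (214,160). I choose the light stand and the big hole, and check both in one crop.

```bash
python3 - <<'E'
from h import *
im=cv2.imread("pics/top0.png");c=cam("top")
a=im[185:265,145:245];b=im[165:245,280:380]
cv2.imwrite("pics/crop0.png",cv2.resize(np.hstack([a,b]),None,fx=4,fy=4,interpolation=cv2.INTER_CUBIC))
g=im.max(2);s=im.max(2).astype(int)-im.min(2)
print("knob",onz(c,(187,216),.151),"recess",onz(c,(321,222),.035),"block",onz(c,(323,211),.035))
m=(g>185).astype(np.uint8);m[:, :160]=0;m[:190]=0;m[260:]=0;m[:,225:]=0
n,l,st,ce=cv2.connectedComponentsWithStats(m)
i=1+np.argmax(st[1:,4]);pts=cv2.findContours((l==i).astype(np.uint8),0,2)[0][0]
r=cv2.minAreaRect(pts);print(st[i],r);bx=cv2.boxPoints(r)
P=np.array([onz(c,p,.032)[:2] for p in bx]);print(P.round(3).tolist(),P.mean(0).round(3),[np.linalg.norm(P[k]-P[k-1]).round(3) for k in range(4)],np.degrees(np.arctan2(*(P[1]-P[0])[::-1])).round(1))
E
```

```text
knob [0.49146279 0.17085309 0.151     ] recess [ 0.47438152 -0.17765409  0.035     ] block [ 0.50452599 -0.18553915  0.035     ]
[195 238   3   1   3] ((196.0, 238.0), (2.0, 0.0), 180.0)
[[0.448, 0.163], [0.448, 0.163], [0.449, 0.169], [0.449, 0.169]] [0.448 0.166] [np.float64(0.005), np.float64(0.0), np.float64(0.005), np.float64(0.0)] 0.0
```

View pics/crop0.png

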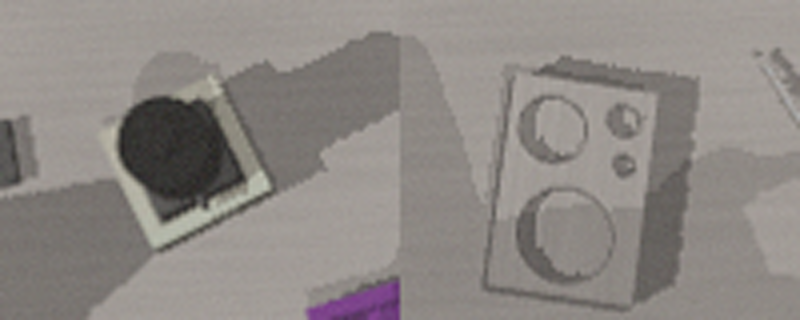

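The crop confirms both. On the left, the black round cap sits on the light stand, whose corners are at crop (100,128), (215,75), (272,190), (158,250), with the fin nub at (203,203) on the lower side. On the right, the large recess is at crop (566,235), lower in the block.

```bash
python3 - <<'E'
from h import *
c=cam("top")
px=[(145+x/4,185+y/4) for x,y in [(100,128),(215,75),(272,190),(158,250)]]
P=np.array([onz(c,p,.032)[:2] for p in px]);print(P.round(4).tolist(),P.mean(0).round(4),[np.linalg.norm(P[k]-P[k-1]).round(3) for k in range(4)])
n=((P[2]+P[3])-(P[0]+P[1]))/2;print("-x dir deg",np.degrees(np.arctan2(n[1],n[0])))
print("fin",onz(c,(145+203/4,185+203/4),.055))
print("captop",onz(c,(145+170/4,185+147/4),.123))
print("recess",onz(c,(321.5,223.75),.035), "edges", onz(c,(309.,223.),.035),onz(c,(334,223),.035))
B=np.array([onz(c,(280+(x-400)/4,165+y/4),.035)[:2] for x,y in [(513,68),(658,92),(633,308),(484,288)]]);print(B.mean(0),[np.linalg.norm(B[k]-B[k-1]).round(3) for k in range(4)])
u=(B[0]+B[1]-B[2]-B[3])/2;u/=np.linalg.norm(u);print("block x dir",u,"recess pred",B.mean(0)-.032*u)
s=readout.get_state();print(R.from_quat(np.array(s["ee_rot"])[[1,2,3,0]]).as_matrix().round(3))
E
```

```text
[[0.51, 0.2362], [0.543, 0.1558], [0.4612, 0.1189], [0.4241, 0.1979]] [0.4846 0.1772] [np.float64(0.094), np.float64(0.087), np.float64(0.09), np.float64(0.087)]
-x dir deg -155.8282647156079
fin [0.45206166 0.16326111 0.055     ]
captop [0.48106748 0.174195   0.123     ]
recess [ 0.46949194 -0.17865186  0.035     ] edges [ 0.47337461 -0.14455034  0.035     ] [ 0.46972199 -0.21313975  0.035     ]
[ 0.50192341 -0.18551355] [np.float64(0.155), np.float64(0.102), np.float64(0.152), np.float64(0.102)]
block x dir [ 0.97999001 -0.19904669] recess pred [ 0.47056373 -0.17914406]
[[ 0.918  0.396 -0.   ]
 [ 0.396 -0.918  0.002]
 [ 0.    -0.002 -1.   ]]
```

Sizes check out: stand about 0.09 m, block 0.152 x 0.102 m. The lock is at about (0.483, 0.175) with its x axis at 24 deg yaw, and the recess at (0.470, -0.179). Next I move above the cap.

```bash
python3 -m handwheel '[[[25.6,-27.2,0],[0,0,0],-1],[[25.6,-27.2,0],[0,0,0],-1],[[25.6,-27.2,0],[0,0,0],-1],[[25.6,-27.2,0],[0,0,0],-1],[[25.6,-27.2,0],[0,0,0],-1],[[25.6,-27.2,0],[0,0,0],-1],[[25.6,-27.2,0],[0,0,0],-1],[[25.6,-27.2,0],[0,0,0],-1],[[25.6,-27.2,0],[0,0,0],-1],[[25.6,-27.2,0],[0,0,0],-1],[[25.6,-27.2,0],[0,0,0],-1],[[25.6,-27.2,0],[0,0,0],-1],[[25.6,-27.2,0],[0,0,0],-1],[[25.6,-27.2,0],[0,0,0],-1],[[25.6,-27.2,0],[0,0,0],-1],[[25.6,-27.2,0],[0,0,0],-1],[[25.6,-27.2,0],[0,0,0],-1],[[25.6,-27.2,0],[0,0,0],-1],[[25.6,-27.2,0],[0,0,0],-1],[[25.6,-27.2,0],[0,0,0],-1]]'
python3 -m handwheel '[[[0,0,0],[0,0,0],-1],[[0,0,0],[0,0,0],-1]]'
python3 - <<'E'
from h import *
c=cam("wrist");im=vision.get_image("wrist");cv2.imwrite("pics/w1.png",im)
s=readout.get_state();print(s["position"],s["ee_rot"],s["qpos"])
print(proj(c,[[.483,.175,.151],[.483,.175,.123],[.483,.175,.055]]).round())
E
```

```text
clock: 2.6
position: [0.4825, 0.1752, 0.2496]
ee_rot: [0.0, 0.979, 0.202, -0.0]
contact_force: [1.4, 0.3, -0.4]
width: 0.0855
gripper_force: 0.0
clock: 2.85
position: [0.4819, 0.1736, 0.2495]
ee_rot: [0.0, 0.979, 0.202, -0.001]
contact_force: [0.0, 0.6, -0.1]
width: 0.0859
gripper_force: 0.0
[0.48185863 0.17332465 0.24962322] [ 3.30928330e-04  9.79418937e-01  2.01836528e-01 -6.72260395e-04] [ 2.09792031e-01  1.81974913e-01  1.63367653e+00 -6.72873993e-04
  1.32729010e+00  1.37428556e+00]
[[251. 201.]
 [251. 189.]
 [252. 169.]]
```

View pics/w1.png

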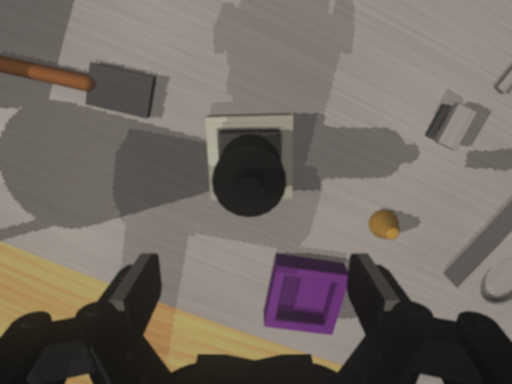

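The wrist view shows the cap disc centred near (249,180) and about 36 px in radius. The stand's top edge is at y=114, its sides at x=207 and 293, and it is square to the tool.

```bash
python3 - <<'E'
from h import *
c=cam("wrist");im=cv2.imread("pics/w1.png")
g=im.max(2)
sub=g[120:225,205:295]
print("vals",np.unique(sub[60:80,20:70]).tolist())
m=((g<45)).astype(np.uint8);m[:100]=0;m[230:]=0;m[:,:205]=0;m[:,300:]=0
cn=max(cv2.findContours(m,0,1)[0],key=cv2.contourArea);print(cv2.boundingRect(cn))
p=cn[:,0];low=p[p[:,1]>178].astype(float)
A=np.c_[low,np.ones(len(low))];s=np.linalg.lstsq(A,(low**2).sum(1),rcond=None)[0];cx,cy=s[:2]/2;r=np.sqrt(s[2]+cx*cx+cy*cy);print(cx,cy,r)
print("captop",onz(c,(cx,cy),.123),"rad",np.linalg.norm(onz(c,(cx+r,cy),.123)-onz(c,(cx,cy),.123)))
S=[onz(c,q,.032) for q in[(207,116),(293,115)]];print(S,np.degrees(np.arctan2(*(S[0]-S[1])[[1,0]])))
n=np.array([.918,.396,0]);print("stand ctr",(S[0]+S[1])/2-.045*n)
big=cv2.resize(cv2.convertScaleAbs(im[110:230,190:310],alpha=3),None,fx=4,fy=4,interpolation=2);cv2.imwrite("pics/w1c.png",big)
E
```

```text
vals [24, 25, 26, 27, 28, 29, 30, 31, 32, 33, 34, 35, 36, 37]
(214, 134, 71, 82)
248.8742620250146 179.64061587775961 35.25060578956273
captop [0.48958742 0.17968315 0.123     ] rad 0.027993146232702073
[array([0.51126602, 0.2368639 , 0.032     ]), array([0.54701774, 0.15641099, 0.032     ])] 113.95943539946666
stand ctr [0.48783188 0.17881745 0.032     ]
```

View pics/w1c.png

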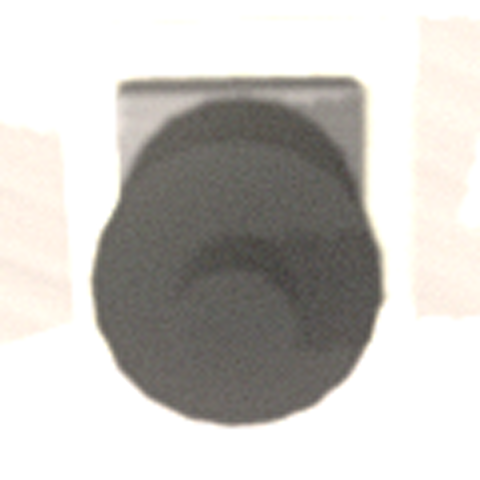

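The brightened crop shows the knob's top centred at crop (238,325), image (249.5,191), on the cap disc. That agrees with a cap axis at (0.489, 0.179). I correct, descend and grip.

```bash
python3 -m handwheel '[[[8,-3,10],[0,0,0],-1],[[0,0,16],[0,0,0],-1],[[0,0,16],[0,0,0],-1],[[0,0,16],[0,0,0],-1],[[0,0,16],[0,0,0],-1],[[0,0,16],[0,0,0],-1],[[0,0,14],[0,0,0],-1],[[0,0,0],[0,0,0],-1],[[0,0,0],[0,0,0],0.5],[[0,0,0],[0,0,0],1],[[0,0,0],[0,0,0],1],[[0,0,0],[0,0,0],1],[[0,0,0],[0,0,0],1],[[0,0,0],[0,0,0],1]]' 30
```

```text
clock: 4.65
position: [0.4889, 0.1801, 0.1464]
ee_rot: [-0.0, 0.979, 0.202, 0.0]
contact_force: [-0.3, 1.8, 3.9]
width: 0.0221
gripper_force: 30.9
```

```bash
python3 -m handwheel '[[[0,0,-4],[0,0,0],1],[[0,0,-8],[0,0,0],1],[[0,0,-12],[0,0,0],1],[[0,0,-14],[0,0,0],1],[[0,0,-14],[0,0,0],1],[[0,0,-14],[0,0,0],1],[[0,0,-14],[0,0,0],1],[[0,0,-10],[0,0,0],1],[[0,0,0],[0,0,0],1],[[0,0,0],[0,0,0],1]]'
python3 - <<'E'
from h import *
c=cam("wrist");a=vision.get_image("wrist");b=vision.get_image("top")
cv2.imwrite("pics/w2.png",np.vstack([a[:,:],])) ;cv2.imwrite("pics/t2.png",b)
v=np.hstack([cv2.resize(a,(400,300)),cv2.resize(b[170:260,140:260],(400,300),interpolation=2)]);cv2.imwrite("pics/v2.png",v)
E
```

```text
clock: 5.9
position: [0.4883, 0.1799, 0.2355]
ee_rot: [0.0, 0.979, 0.202, -0.001]
contact_force: [0.1, -0.7, -1.4]
width: 0.0223
gripper_force: 30.6
```

View pics/v2.png

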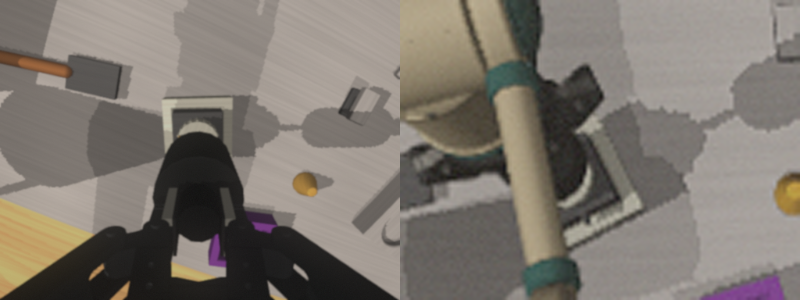

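The cap is in the fingers and clear of the lock (left view); the silver dial shows in the stand. I carry it to 80 mm short of the recess and look there.

```bash
python3 -m handwheel '[[[-10,13,0],[0,0,0],1],[[-20,27,0],[0,0,0],1],[[-20,27,0],[0,0,0],1],[[-20,27,0],[0,0,0],1],[[-20,27,0],[0,0,0],1],[[-20,27,0],[0,0,0],1],[[-20,27,0],[0,0,0],1],[[-20,27,0],[0,0,0],1],[[-20,27,0],[0,0,0],1],[[-20,27,0],[0,0,0],1],[[-20,27,0],[0,0,0],1],[[-20,27,0],[0,0,0],1],[[-10,13,0],[0,0,0],1],[[0,0,0],[0,0,0],1],[[0,0,0],[0,0,0],1]]'
python3 - <<'E'
from h import *
c=cam("wrist");a=vision.get_image("wrist");s=readout.get_state();print(s["position"])
b=vision.get_image("top")
print(proj(c,[[.470,-.179,.035]]).round())
cv2.imwrite("pics/w3.png",a);cv2.imwrite("pics/t3.png",b)
E
```

```text
clock: 7.88
position: [0.3959, -0.2107, 0.2359]
ee_rot: [-0.001, 0.979, 0.202, 0.0]
contact_force: [-0.4, -0.2, -1.3]
width: 0.0223
gripper_force: 30.6
[ 0.39602407 -0.21055318  0.235945  ]
[[253.  87.]]
```

View pics/w3.png

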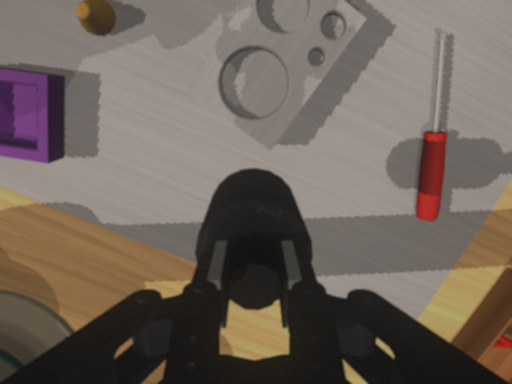

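The recess mouth circle spans x 219-289, y 46-119, centred at (254,82). The cap hangs straight under the fingers, with its far edge at (252,170).

```bash
python3 - <<'E'
from h import *
c=cam("wrist");s=readout.get_state();p=np.array(s["position"])
a=cv2.imread("pics/w3.png");g=cv2.cvtColor(a,6)
t=np.linspace(0,2*np.pi,36,endpoint=False)
# radial edge (strongest gradient near predicted circle), circle fit in world plane
gs=cv2.GaussianBlur(g,(3,3),0).astype(float);ctr=np.array([254,82.])
E=[]
for k in t:
    rr=np.arange(30,41,.5);q=ctr+np.c_[np.cos(k)*rr,np.sin(k)*rr]
    v=cv2.remap(gs.astype(np.float32),q[:,0].astype(np.float32).reshape(-1,1),q[:,1].astype(np.float32).reshape(-1,1),1)[:,0]
    d=np.diff(v);j=np.argmax(np.abs(d)); 
    if abs(d[j])>4:E.append(q[j])
W=np.array([onz(c,e,.035)[:2] for e in E])
for _ in range(4):
    S=np.linalg.lstsq(np.c_[W,np.ones(len(W))],(W**2).sum(1),rcond=None)[0];C=S[:2]/2;r=np.sqrt(S[2]+C@C)
    res=np.abs(np.linalg.norm(W-C,axis=1)-r);W=W[res<=max(.0015,1.5*np.median(res))]
print("recess",C,"r",r,len(W))
d=np.r_[C-p[:2],0];M=R.from_quat(np.array(s["ee_rot"])[[1,2,3,0]]).as_matrix();print("tool shift mm",(M.T@d*1000).round(1))
ci=lambda z,r,dz=0:proj(c,[p+M@np.array([r*np.cos(k),r*np.sin(k),z]) for k in t])
for nm,z,r in(("mouth",.09,.03),("top",.022,.03)):
    q=ci(z,r);print(nm,q.min(0).round(),q.max(0).round())
m=(a.max(2)<48).astype(np.uint8);rows=[(y,np.where(m[y,180:330])[0][[0,-1]]+180) for y in (180,200,220,240)if m[y,180:330].any()];print(rows,np.where(m[:,253])[0][:3])
E
```

```text
recess [ 0.47328812 -0.17598089] r 0.03209647151146562 20
tool shift mm [84.6 -1.1  0. ]
mouth [209. 165.] [295. 246.]
top [192. 197.] [312. 304.]
[(180, array([226, 281])), (200, array([213, 293])), (220, array([205, 301])), (240, array([199, 309]))] [170 171 172]
```

The recess fit gives r = 32 mm, which is right. The cap looks about 3 mm behind the TCP in tool x, so I go over the recess to just above it and check the gap.

```bash
python3 -m handwheel '[[[8,0,0],[0,0,0],1],[[15,0,0],[0,0,0],1],[[20,-1.5,0],[0,0,0],1],[[20,0,5],[0,0,0],1],[[15,0,12],[0,0,0],1],[[8,0,17],[0,0,0],1],[[0,0,17],[0,0,0],1],[[0,0,17],[0,0,0],1],[[0,0,17],[0,0,0],1],[[0,0,10],[0,0,0],1],[[0,0,5],[0,0,0],1],[[0,0,0],[0,0,0],1],[[0,0,0],[0,0,0],1]]'
python3 - <<'E'
from h import *
c=cam("wrist");a=vision.get_image("wrist");s=readout.get_state();print(s["position"])
cv2.imwrite("pics/w4.png",a);p=np.array(s["position"])
M=R.from_quat(np.array(s["ee_rot"])[[1,2,3,0]]).as_matrix()
t=np.linspace(0,2*np.pi,72,endpoint=False)
q=proj(c,[p+M@np.array([.03*np.cos(k),.03*np.sin(k),.09]) for k in t]);print("mouth pred",q.min(0),q.max(0))
for C in ([.47,-.179],[.4733,-.176]):
    q=proj(c,[[C[0]+.033*np.cos(k),C[1]+.033*np.sin(k),.035] for k in t]);print("rec",q.min(0),q.max(0))
cv2.imwrite("pics/w4c.png",cv2.resize(cv2.convertScaleAbs(a[90:290,150:360],alpha=1.7),None,fx=2.8,fy=2.8,interpolation=2))
E
```

```text
clock: 9.6
position: [0.4748, -0.1764, 0.1365]
ee_rot: [0.0, 0.979, 0.202, 0.0]
contact_force: [-0.2, 0.1, -1.2]
width: 0.022
gripper_force: 30.6
[ 0.47486148 -0.17645066  0.13660565]
mouth pred [209.27745689 164.96972056] [295.39532055 246.01159223]
rec [207.91243735 164.88487536] [297.67638903 249.14785571]
rec [205.68597765 158.9966502 ] [295.94257975 244.18898635]
```

View pics/w4c.png

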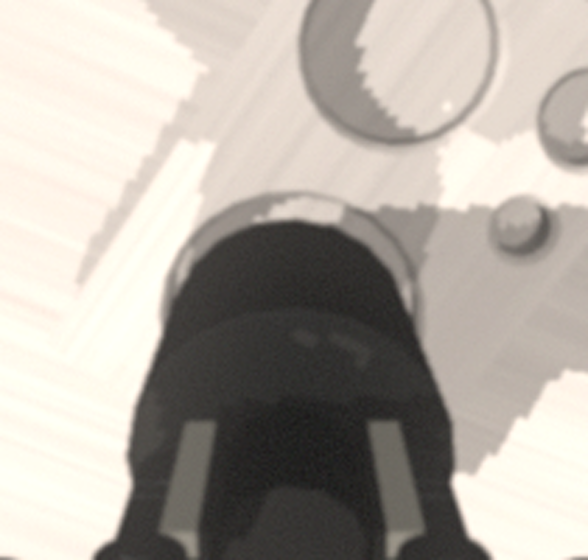

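In the crop, the recess's far rim is at y=192 and the cap mouth's far edge at y=222; sideways the two are nearly concentric. The cap needs about 2 mm forward. Then I lower it.

```bash
python3 -m handwheel '[[[2,-0.5,0],[0,0,0],1],[[0,0,4],[0,0,0],1],[[0,0,4],[0,0,0],1],[[0,0,3],[0,0,0],1],[[0,0,2],[0,0,0],1],[[0,0,0],[0,0,0],1]]'
python3 -m handwheel '[[[0,0,3],[0,0,0],1],[[0,0,2],[0,0,0],1],[[0,0,2],[0,0,0],1],[[0,0,1.5],[0,0,0],1],[[0,0,0],[0,0,0],1]]'
```

```text
clock: 10.4
position: [0.476, -0.175, 0.1228]
ee_rot: [-0.0, 0.979, 0.202, -0.0]
contact_force: [0.7, -1.0, -1.2]
width: 0.0221
gripper_force: 30.6
clock: 11.02
position: [0.4761, -0.175, 0.1144]
ee_rot: [0.0, 0.979, 0.202, -0.0]
contact_force: [-0.2, -0.5, -1.1]
width: 0.0219
gripper_force: 30.6
```

```bash
python3 -m handwheel '[[[0,0,1],[0,0,0],1],[[0,0,1],[0,0,0],1],[[0,0,0.5],[0,0,0],1],[[0,0,0],[0,0,0],1]]'
```

```text
clock: 11.52
position: [0.4761, -0.1749, 0.1133]
ee_rot: [0.0, 0.979, 0.202, 0.0]
contact_force: [-2.0, 0.5, 8.6]
width: 0.0223
gripper_force: 31.7
```

The cap seated at z=0.1133 (expected 0.113) with a light push. I release, rise and return over the lock.

```bash
python3 -m handwheel '[[[0,0,-1.5],[0,0,0],1],[[0,0,0],[0,0,0],-1],[[0,0,0],[0,0,0],-1],[[0,0,0],[0,0,0],-1],[[0,0,0],[0,0,0],-1],[[0,0,-5],[0,0,0],-1],[[0,0,-10],[0,0,0],-1],[[0,0,-20],[0,0,0],-1],[[0,0,-30],[0,0,0],-1],[[0,0,-30],[0,0,0],-1],[[0,0,-30],[0,0,0],-1],[[0,0,-10],[0,0,0],-1],[[0,0,0],[0,0,0],-1]]'
python3 -m handwheel '[[[6,-13,0],[0,0,0],-1],[[12.4,-26.7,0],[0,0,0],-1],[[12.4,-26.7,0],[0,0,0],-1],[[12.4,-26.7,0],[0,0,0],-1],[[12.4,-26.7,0],[0,0,0],-1],[[12.4,-26.7,0],[0,0,0],-1],[[12.4,-26.7,0],[0,0,0],-1],[[12.4,-26.7,0],[0,0,0],-1],[[12.4,-26.7,0],[0,0,0],-1],[[12.4,-26.7,0],[0,0,0],-1],[[12.4,-26.7,0],[0,0,0],-1],[[12.4,-26.7,0],[0,0,0],-1],[[6,-13,0],[0,0,0],-1],[[0,0,0],[0,0,0],-1],[[0,0,0],[0,0,0],-1]]'
python3 - <<'E'
from h import *
c=cam("wrist");a=vision.get_image("wrist");b=vision.get_image("top");s=readout.get_state();print(s["position"])
cv2.imwrite("pics/w5.png",a);cv2.imwrite("pics/t5.png",b)
print(proj(c,[[.486,.178,.055],[.486,.178,.077],[.486,.178,.11]]).round(1).tolist())
x=cv2.resize(a[90:240,170:330],(560,525),interpolation=2);y=cv2.resize(b[180:255,290:360],(240,257),interpolation=2)
o=np.zeros((525,800,3),np.uint8);o[:,:560]=x;o[:257,560:]=y;cv2.imwrite("pics/v5.png",o)
E
```

```text
clock: 13.15
position: [0.4762, -0.175, 0.249]
ee_rot: [0.0, 0.979, 0.202, 0.0]
contact_force: [-1.5, 0.3, 0.1]
width: 0.085
gripper_force: 0.0
clock: 15.02
position: [0.4856, 0.1767, 0.2481]
ee_rot: [0.0, 0.979, 0.202, -0.0]
contact_force: [-1.0, -0.3, 0.7]
width: 0.0854
gripper_force: 0.0
[0.48579899 0.17647463 0.24838418]
[[251.5, 170.4], [251.4, 176.0], [251.1, 186.1]]
```

View pics/v5.png

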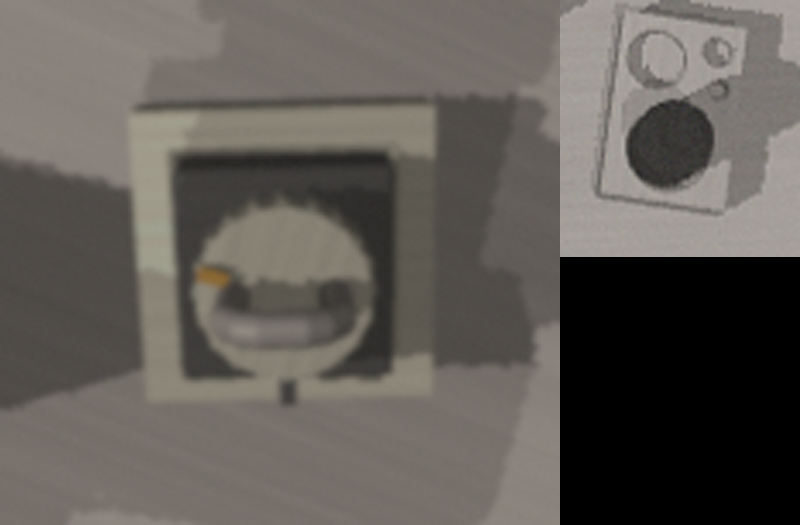

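The wrist crop (3.5x) shows the brass tab at crop (213,275), the dial face centred at (282,290), the fin at (288,392) and the shackle bar along y=328. On the right, the black cap sits in the large recess. The tab needs about three notches (108 deg) counter-clockwise.

```bash
python3 - <<'E'
from h import *
c=cam("wrist");s=readout.get_state();p=np.array(s["position"]);M=R.from_quat(np.array(s["ee_rot"])[[1,2,3,0]]).as_matrix()
f=lambda x,y:(170+x/3.5,90+y/3.5)
T=lambda P:(M.T@(P-p)*1000).round(1)
a=cv2.imread("pics/w5.png")
h=cv2.cvtColor(a,cv2.COLOR_BGR2HSV);m=((h[...,1]>110)&(h[...,0]>8)&(h[...,0]<25)).astype(np.uint8);m[:140]=0;m[200:]=0;m[:,:215]=0;m[:,285:]=0
ys,xs=np.where(m);print("tab px",xs.mean(),ys.mean(),len(xs))
tab=onz(c,(xs.mean(),ys.mean()),.0795)
C=onz(c,f(282,290.5),.077);L=[onz(c,f(x,290.5),.077) for x in(192,372)];print("dial diam",np.linalg.norm(L[0]-L[1]))
fin=onz(c,f(288,400),.055)
bow=onz(c,f(286,326),.1145)
led=[onz(c,f(*q),.055) for q in[(176,155),(393,155)]];print("body w",np.linalg.norm(led[0]-led[1]),T(sum(led)/2))
st=[onz(c,f(*q),.032) for q in[(132,108),(433,102),(433,392),(150,400)]];print("stand",T(sum(st)/4))
for n,P in(("tab",tab),("dial",C),("fin",fin),("bow",bow)):print(n,P.round(4),"tool",T(P))
v=(tab-C);w=fin-C;an=lambda v:np.degrees(np.arctan2(v[1],v[0]))
print("r",np.linalg.norm(v[:2]),"fin r",np.linalg.norm(w[:2]),"turn CCW",(an(w)-an(v))%360, "fin yaw",an(w))
E
```

```text
tab px 230.5483870967742 168.70967741935485 31
dial diam 0.047832442993658346
body w 0.05986457477951411 [ 36.9  -1.3 193.4]
stand [  3.4  -0.8 216.4]
tab [0.4857 0.1984 0.0795] tool [  8.6 -20.2 168.9]
dial [0.4886 0.1797 0.077 ] tool [  3.9  -1.9 171.4]
fin [0.4536 0.163  0.055 ] tool [-34.8  -0.4 193.4]
bow [0.49   0.1789 0.1145] tool [  4.8  -0.6 133.9]
r 0.018947892674843345 fin r 0.038762903726752 turn CCW 106.54248441833653 fin yaw -154.54573144697434
```

The measured turn is 106.5 deg, so three notches (108). The radii match (tab 19 mm, fin 39 mm, dial 47.8 mm). I descend on the dial and grip it.

```bash
python3 -m handwheel '[[[3,-1.3,10],[0,0,0],-1],[[0,0,20],[0,0,0],-1],[[0,0,25],[0,0,0],-1],[[0,0,25],[0,0,0],-1],[[0,0,25],[0,0,0],-1],[[0,0,20],[0,0,0],-1],[[0,0,15],[0,0,0],-1],[[0,0,12],[0,0,0],-1],[[0,0,9],[0,0,0],-1],[[0,0,5],[0,0,0],-1],[[0,0,2],[0,0,0],-1],[[0,0,0],[0,0,0],-1],[[0,0,0],[0,0,0],-0.2],[[0,0,0],[0,0,0],0.2],[[0,0,0],[0,0,0],1],[[0,0,0],[0,0,0],1],[[0,0,0],[0,0,0],1]]' 40
```

```text
clock: 17.25
position: [0.4881, 0.1803, 0.081]
ee_rot: [-0.0, 0.979, 0.202, 0.0]
contact_force: [-1.5, 3.2, 4.6]
width: 0.0466
gripper_force: 40.6
```

```bash
python3 -m handwheel '[[[0,0,0],[0,0,-1],1],[[0,0,0],[0,0,-1],1],[[0,0,0],[0,0,-1],1],[[0,0,0],[0,0,-1],1],[[0,0,0],[0,0,-1],1],[[0,0,0],[0,0,-1],1]]'; python3 -c "
from h import *
s=readout.get_state();print(s['moment'],s['qpos'])"
python3 -m handwheel '[[[0,0,0],[0,0,-1],1],[[0,0,0],[0,0,-1],1],[[0,0,0],[0,0,-1],1],[[0,0,0],[0,0,-1],1],[[0,0,0],[0,0,-1],1],[[0,0,0],[0,0,-1],1]]'; python3 -c "
from h import *
s=readout.get_state();print(s['moment'],s['qpos'])"
python3 -m handwheel '[[[0,0,0],[0,0,-1],1],[[0,0,0],[0,0,-1],1],[[0,0,0],[0,0,-1],1],[[0,0,0],[0,0,-1],1],[[0,0,0],[0,0,-1],1],[[0,0,0],[0,0,-1],1],[[0,0,0],[0,0,0],1]]'; python3 -c "
from h import *
s=readout.get_state();print(s['moment'],s['qpos'])"
```

```text
clock: 18.0
position: [0.4876, 0.1805, 0.081]
ee_rot: [-0.001, 0.868, 0.496, 0.0]
contact_force: [-2.6, 2.6, 6.2]
width: 0.0465
gripper_force: 40.8
[ 0.49901039  0.39171719 -0.03328548] [2.19711185e-01 3.49184461e-01 1.86762668e+00 1.65977687e-03
 9.25067681e-01 7.51326633e-01]
clock: 18.75
position: [0.4871, 0.1806, 0.081]
ee_rot: [-0.001, 0.673, 0.74, 0.0]
contact_force: [-4.8, 3.9, 8.3]
width: 0.0463
gripper_force: 40.9
[ 0.72458132  0.53983026 -0.01122221] [0.21986256 0.34894345 1.86796537 0.00234878 0.92589597 0.12302182]
clock: 19.62
position: [0.4864, 0.1806, 0.0809]
ee_rot: [-0.002, 0.412, 0.911, 0.0]
contact_force: [-3.7, 4.0, 6.7]
width: 0.0463
gripper_force: 40.9
[0.71471224 0.72504622 0.05817937] [ 0.21992461  0.3487838   1.86843168  0.00256885  0.92685644 -0.50252675]
```

The dial turned through three clicks with small forces. I let go, rise and look.

```bash
python3 -m handwheel '[[[0,0,0],[0,0,0],-0.2],[[0,0,0],[0,0,0],-1],[[0,0,0],[0,0,0],-1],[[0,0,0],[0,0,0],-1],[[0,0,-10],[0,0,0],-1],[[0,0,-25],[0,0,0],-1],[[0,0,-35],[0,0,0],-1],[[0,0,-35],[0,0,0],-1],[[0,0,-30],[0,0,0],-1],[[0,0,-15],[0,0,0],-1],[[0,0,0],[0,0,0],-1],[[0,0,0],[0,0,0],-1]]'
python3 - <<'E'
from h import *
c=cam("wrist");a=vision.get_image("wrist");s=readout.get_state();print(s["position"])
cv2.imwrite("pics/w6.png",a)
print(proj(c,[[.486,.178,.077],[.486,.178,.1145]]).round(1).tolist())
cv2.imwrite("pics/w6c.png",cv2.resize(a[90:240,170:330],(640,600),interpolation=2))
E
```

```text
clock: 21.12
position: [0.4873, 0.1796, 0.2293]
ee_rot: [-0.001, 0.412, 0.911, -0.001]
contact_force: [-0.1, -0.4, 1.1]
width: 0.0853
gripper_force: 0.0
[0.48724882 0.17955715 0.22907553]
[[252.0, 181.8], [251.7, 195.0]]
```

View pics/w6c.png

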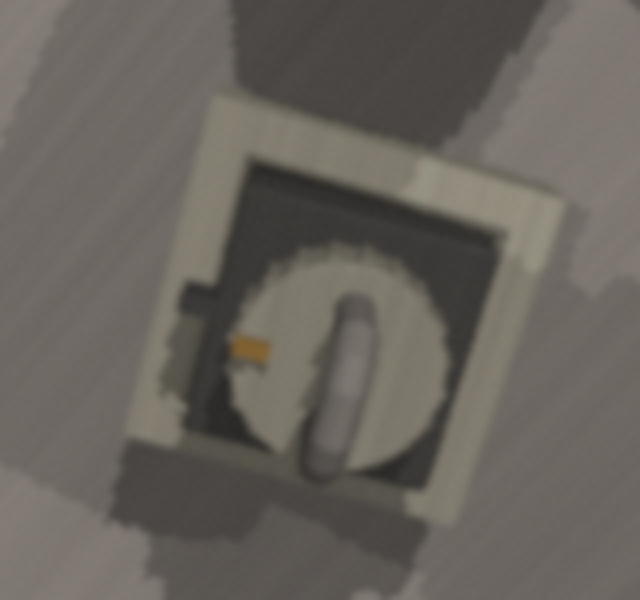

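The tab, at crop (250,350), now points left. The fin is at (190,298) on the left side, the dial centre is near (340,362), and the shackle bar runs from (350,300) to (322,465). I check the angle.

```bash
python3 - <<'E'
from h import *
c=cam("wrist");s=readout.get_state();p=np.array(s["position"]);M=R.from_quat(np.array(s["ee_rot"])[[1,2,3,0]]).as_matrix()
f=lambda x,y:(170+x/4,90+y/4)
T=lambda P:(M.T@(P-p)*1000).round(1)
tab=onz(c,f(251,350),.080);fin=onz(c,f(182,297),.055)
L=[onz(c,f(*q),.077) for q in((229,362),(450,362))];C=(L[0]+L[1])/2
bow=onz(c,f(349,372),.1145);b1=onz(c,f(357,315),.111);b2=onz(c,f(333,440),.111)
bd=[onz(c,f(*q),.055) for q in((250,160),(503,238))]
an=lambda v:np.degrees(np.arctan2(v[1],v[0]))
print("diam",np.linalg.norm(L[0]-L[1]))
for n,P in(("tab",tab),("dial",C),("fin",fin),("bow",bow),):print(n,P.round(4),T(P))
print("tab yaw",an(tab-C),"fin yaw",an(fin-C),"body -x",an(bd[0]-bd[1]),"bow dir",an(b1-b2))
E
```

```text
diam 0.04838421853683682
tab [0.4703 0.1705 0.08  ] [  4.2 -18.3 149.1]
dial [0.4869 0.1805 0.077 ] [  0.7   0.8 152.1]
fin [0.453  0.1635 0.055 ] [ 10.3 -35.8 174.2]
bow [0.4827 0.188  0.1145] [  9.2   2.5 114.6]
tab yaw -149.030625317846 fin yaw -153.31465625191657 body -x -155.7004450110001 bow dir 121.02012063785217
```

Tab and fin agree within a few degrees (notches are 36 deg apart), so the dial is at 0. I rotate 17 deg back, so the fingers close along the lock's x, then descend and pinch the shackle.

```bash
python3 -m handwheel '[[[0,0,10],[0,0,0.95],-1],[[0,0,20],[0,0,0.95],-1],[[0,0,20],[0,0,0.95],-1],[[0,0,20],[0,0,0],-1],[[0,0,20],[0,0,0],-1],[[0,0,15],[0,0,0],-1],[[0,0,10],[0,0,0],-1],[[0,0,4],[0,0,0],-1],[[0,0,0],[0,0,0],-0.3],[[0,0,0],[0,0,0],0.3],[[0,0,0],[0,0,0],0.8],[[0,0,0],[0,0,0],1],[[0,0,0],[0,0,0],1],[[0,0,0],[0,0,0],1],[[0,0,0],[0,0,0],1]]' 70
```

```text
clock: 23.05
position: [0.4877, 0.1798, 0.1117]
ee_rot: [-0.0, 0.543, 0.84, -0.0]
contact_force: [-3.0, -0.3, 4.7]
width: 0.0068
gripper_force: 68.4
```

```bash
python3 -m handwheel '[[[0,0,-2],[0,0,0],1],[[0,0,-2],[0,0,0],1],[[0,0,-2],[0,0,0],1],[[0,0,-2],[0,0,0],1],[[0,0,0],[0,0,0],1],[[0,0,0],[0,0,0],1]]'
python3 -m handwheel '[[[0,0,-2],[0,0,0],1],[[0,0,-2],[0,0,0],1],[[0,0,-2],[0,0,0],1],[[0,0,-1],[0,0,0],1],[[0,0,0],[0,0,0],1],[[0,0,0],[0,0,0],1]]'
python3 -m handwheel '[[[0,0,-1],[0,0,0],1],[[0,0,-1],[0,0,0],1],[[0,0,-1],[0,0,0],1],[[0,0,-1],[0,0,0],1],[[0,0,-1],[0,0,0],1],[[0,0,0],[0,0,0],1],[[0,0,0],[0,0,0],1]]'
```

```text
clock: 23.8
position: [0.488, 0.1798, 0.1196]
ee_rot: [0.0, 0.543, 0.84, 0.0]
contact_force: [-1.9, 1.1, -0.7]
width: 0.0071
gripper_force: 68.4
clock: 24.55
position: [0.4881, 0.1798, 0.1266]
ee_rot: [0.0, 0.543, 0.84, 0.0]
contact_force: [-1.3, 0.8, -0.5]
width: 0.007
gripper_force: 68.3
clock: 25.42
position: [0.4881, 0.1797, 0.1312]
ee_rot: [-0.0, 0.543, 0.84, -0.0]
contact_force: [0.3, 0.1, -5.4]
width: 0.0068
gripper_force: 68.1
```

It slid freely for about 18 mm at low force, and then the lock's weight (5.4 N) came on, so the shackle is open. I lift.

```bash
python3 -m handwheel '[[[0,0,-2],[0,0,0],1],[[0,0,-4],[0,0,0],1],[[0,0,-6],[0,0,0],1],[[0,0,-8],[0,0,0],1],[[0,0,-10],[0,0,0],1],[[0,0,-12],[0,0,0],1],[[0,0,-14],[0,0,0],1],[[0,0,-15],[0,0,0],1],[[0,0,-15],[0,0,0],1],[[0,0,-15],[0,0,0],1],[[0,0,-15],[0,0,0],1],[[0,0,-12],[0,0,0],1],[[0,0,-9],[0,0,0],1],[[0,0,-6],[0,0,0],1],[[0,0,-4],[0,0,0],1],[[0,0,-2],[0,0,0],1],[[0,0,0],[0,0,0],1],[[0,0,0],[0,0,0],1],[[0,0,0],[0,0,0],1],[[0,0,0],[0,0,0],1]]'
python3 - <<'E'
from h import *
a=vision.get_image("scene");b=vision.get_image("wrist");cv2.imwrite("pics/s7.png",a)
v=np.hstack([cv2.resize(a[60:285,150:350],(400,450),interpolation=2),cv2.resize(b,(400,300)) if 0 else cv2.resize(b[60:360,120:387],(400,450),interpolation=2)]);cv2.imwrite("pics/v7.png",v)
E
```

```text
clock: 27.92
position: [0.4881, 0.1798, 0.2803]
ee_rot: [-0.0, 0.543, 0.84, -0.0]
contact_force: [-0.2, -0.5, -5.6]
width: 0.0071
gripper_force: 68.2
```

View pics/v7.png

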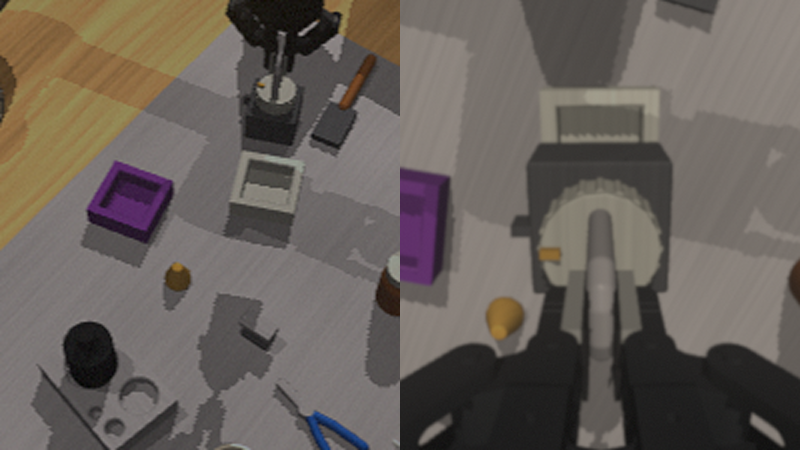

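Both views show the open lock hanging upright above the empty stand, with the tab at (549,254) on the fin's side. The cap is in the large recess at (90,355) in the scene view. The underside is at about 0.159 m.

```bash
python3 -c "
from rig import manip
print(manip.sign_off())"
```

```text
the job is handed in; nothing more can be done
None
```

The job is handed in at 28 s: the cap is seated in the large recess, the dial is on its opening notch, the shackle is pulled open, and the lock hangs upright and still from the shackle with its underside about 159 mm above the bench.

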